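# Stamp the long pylon tube in the bench marking press

### The arm

A 6-joint arm with a two-finger parallel gripper is mounted at the origin on the work surface. World frame = base frame: x ahead of the robot, y to its left, z up, the work surface at z = 0. Lengths are in m, angles in rad, forces in N, time in s.
With the tool pointing down it reaches from about 0.35 to 0.975 m from the base axis. Payload 4.9 kg.
Tool frame: the origin (TCP) lies on the centre line of the jaws, within the pads' length; the fingertips stand 14 mm ahead of it and the grasp point (between the pads) lies 5 mm behind it; z points along the fingers, y is the line along which they close (so a half turn about z gives the same grasp; the last joint's range is limited). The gripper opens to 85 mm and grips with 20 to 120 N. Pads are 22 mm wide; open, the fingers measure 114 mm over their backs; the gripper's body (76 mm by 85 mm) begins 54 mm behind the grasp point. The pads swing forward as they close: fully open they stand 13 mm farther back than shut.
Start: joints at [-1.292, 0.053, 1.613, -0, 1.476, -0.119], TCP at [0.242, -0.576, 0.245] pointing down, gripper open.
Joint ranges: [-3.01, 3.01], [-1.01, 2.22], [0.06, 2.58], [-1.02, 4.17], [0.09, 2.62], [-3.14, 3.14]. Speed limits (rad/s): [2.57, 2.57, 3.14, 3.14, 3.14, 3.14].

### API

Orientations are given as a unit quaternion [w, x, y, z].
In Python, from plant import * gives the robot as it stands.
- The arm moves only by the tool send_rows, never from a script. Its argument "steps" is a list of rows, each an object with "translation": the shift along the tool's x, y, z in cm, a list of three; "delta_rot": the turn, a rotation vector about the tool's x, y, z in rad, a list of three; "jaw": the finger opening in cm, from 0 to 8.54. In form: [{"translation": [dx, dy, dz], "delta_rot": [rx, ry, rz], "jaw": jaw}, ...]. A call has exactly 8 rows; each row is the pose to reach, as a shift and turn from the pose commanded when the call began, along the tool's axes at that moment; what a row does not reach only later rows make up. A row lasts 1/10 s, in which the tool goes at most 50 mm and 8.59 degrees, less where a joint would pass 70% of its speed; a pose out of reach is approached as far as the arm can. A call with a gripper value outside its range is refused whole. The fingers move at their own pace and stop on an object; the grip force is fixed at half the most. Time passes only in rows, so rows that repeat a pose let the fingers close, or fill a call up. It gives the time, the measured TCP pose, the force, the opening and the grip force at its end, in the units of the state.
- state(): the state, without advancing time (a new reading comes with each control period).
- grab_frame(name): name is "scene" or "top" or "wrist"; returns a dict with "pixels" (420x560x3 uint8, blue, green, red), "range_z" (420x560 float32, m along the optical axis (not along the pixel's ray), 0 where there is no reading), "fx", "fy", "cx", "cy" (pixels), "dist" ([k1, k2, p1, p2, k3] as OpenCV has them; the pictures are not rectified), "rvec" (rotation vector, rad) and "tvec" (3), from world to camera coordinates, as OpenCV has them. Camera axes: x right, y down, z forward; pixel columns grow to the right and rows downward; lengths in m; the calibration is good to about 2 mm. A picture is of the moment at which its call begins.
- job_done(): hands the job in; it is judged then, once.
The state is a dict: "time": time; "joint_pos": joint angles; "joint_vel": joint speeds; "joint_efforts": joint torques, N m; "tool_pos": TCP position; "tool_rot": TCP orientation; "contact_force": force on the tool from outside, world axes, zero at the start; "ft_torque": the same for the moment, N m; "gripper_width": opening from 0.0 (shut) to 1.0 (fully open); "grasp_force": force on a finger pad.
Only numpy, scipy, OpenCV 4.12 (cv2) and the standard library are available. Lean on these libraries where they do the work, as an engineer would, in place of code of your own. Each camera call takes 0.05 s, during which the arm holds its last target. There are 200 camera calls.

### The job

Lay the longer of the two loose aluminium tubes in the two V-blocks of the bench marking press, in under the stamping head from the left, with its end right up against the end stop. Let go of it, then push the press's valve lever away from the robot as far as it goes and keep the stamp down on the tube for at least a second. Let the lever spring back to the middle so that the head lifts, leave the tube lying against the stop, and do not disturb the other things.

Things in the scene. Friction and masses are not known exactly. Their poses are not given: they have to be found in the camera images.
- tube: the longer plain aluminium tube (a prosthesis shank tube), diameter 30 mm, length 240 mm, about 114 g, lying loose on the bench on its side, free to roll; the bore at each end is dark. Origin at the middle of its length on its axis (15 mm above the bench at the start); its own x axis is the tube's axis, both ends are alike, and its own y and z axes turn as it rolls.
- offcut: the shorter tube, a bystander: the same aluminium, diameter 30 mm, length 110 mm, about 52 g, also lying loose and free to roll. Origin at its middle on its axis; own x along its axis.
- press: the fixed bench marking press: grey base plate 190 x 365 x 18 mm (x -60 to +130, y -190 to +175 mm), 244 mm high in all. Origin on the bench surface under the tube line. Own x points away from the robot's side, y to the left, z up. Back column at x +67 to +127, y -70 to -20 mm; overarm and air cylinder over the inner V-block, x -29 to +127, y -74 to -16 mm, from 169 mm up.
- nest (a point): where the middle of the tube lies when home: press frame (0, +50, 60) mm, axes as the press, tube along y. Two steel V-blocks (90 degree grooves along y) stand at y -70 to -20 mm (inner, under the head) and y +125 to +155 mm (outer) of the press; each 60 mm wide, tops 57 mm and groove bottoms 39 mm above the bench. Between them 145 mm of tube is bare, with 42 mm from the base plate up to its axis.
- stop_face (a point): the middle of the end stop's contact face, at press frame (0, -70, 60) mm, at the inner (-y) end of the inner V-block: an upright steel plate 36 mm wide, its top 74 mm above the bench. The tube rests against it from the +y side.
- stamp: the steel stamp 22 x 30 x 12 mm at the lower end of the head, above the inner V-block at press frame (0, -45) mm; origin at the centre of its underside, 109 mm above the bench when raised, that is 34 mm above a tube lying in the V-blocks, so the tube goes in under it from the left. The holder over it is 36 x 40 mm. It is sprung in its holder (3.5 N at first touch, 0.5 N more per mm).
- lever (a joint): valve lever angle in rad: 0 upright (spring-centred), positive with its knob pushed away from the robot (+x of the press), stops at +0.5 and -0.2; it swings about the press's y axis. Positive lowers the head in step, 42 mm at the stop; the stamp meets the tube at about 0.4. Negative raises it. Holding it at +0.5 takes 8 to 14 N at the knob; let go, it returns to 0 and the head lifts.
- lever_knob (a point): centre of the black ball knob, diameter 32 mm, on top of the lever: a steel rod of diameter 10 mm. The knob's centre is 115 mm from the pivot, 185 mm above the bench when upright.
- lever_pivot (a point): the lever's pivot, at press frame (-20, -155, 70) mm, just above the aluminium valve body (52 x 46 mm, top 68 mm above the bench) on the right end of the base.
- tin: bystander: upright plain steel can, diameter 80, height 95 mm. Origin at the centre of its underside.
- jar: bystander: glass jar with a dark lid, diameter 56, height 70 mm. Origin at the centre of its underside.
- mallet: bystander: hammer 270 mm long lying on the bench, handle towards its own -x.
- driver: bystander: screwdriver, 210 mm long, lying on the bench, handle towards its own -x.
- tape: bystander: a flat roll of paper tape, outer diameter 100, height 25 mm, origin at the centre of its underside.
- last: bystander: wooden shoe last 240 mm long, 72 mm wide, 108 mm high. Origin at the centre of its underside, its long axis is own x.
Mind the look-alikes: they are no part of the job. What is shaped like the tube but green is not meant.

How it is judged:
By the outcome, as a careful person would: the job done as asked, in the order asked, and still so for the second after the job is handed in, with the robot touching nothing.
It also fails if it takes over 72 s, if anything falls off the work surface, if the arm or the gripper's body presses on something with over 40 N, if the wrist force passes 120 N, or if a joint passes its speed limit or range.

## Working session

There is one attempt and no reset: what is moved stays moved. The work goes in short steps, Python scripts to look and compute and a tool call to move; the robot and the scene stay as the last step left them, time stands still between calls to the robot, and variables do not carry over. Pictures are saved under pics/ and viewed, at most 12 in all, crops included, and the job is handed in when it is done.

Besides the shell and the picture viewer there is one more tool, called after "Emit:" by a JSON object that holds its "fn" and its "kwargs". send_rows: Moves the arm, as the interface text tells. Its arguments: {"type":"object","properties":{"steps":{"type":"array","items":{"type":"object","properties":{"translation":{"type":"array","items":{"type":"number"}},"delta_rot":{"type":"array","items":{"type":"number"}},"jaw":{"type":"number"}}}}},"required":["steps"]}

```bash
mkdir -p pics; ls; cat > h.py <<'E'
import numpy as np, cv2
from plant import *
def cam(f):
    K=np.array([[f["fx"],0,f["cx"]],[0,f["fy"],f["cy"]],[0,0,1.]]);R=cv2.Rodrigues(np.array(f["rvec"],float))[0]
    return K,np.array(f["dist"],float),R,np.array(f["tvec"],float).ravel()
def ray(f,uv):
    K,d,R,t=cam(f);p=cv2.undistortPoints(np.array(uv,float).reshape(-1,1,2),K,d).reshape(-1,2)
    return -R.T@t,np.c_[p,np.ones(len(p))]@R
def onz(f,uv,z):
    c,r=ray(f,uv);return c+r*((z-c[2])/r[:,2])[:,None]
def cloud(f):
    h,w=f["range_z"].shape;u,v=np.meshgrid(np.arange(w),np.arange(h))
    c,r=ray(f,np.c_[u.ravel(),v.ravel()]);return (c+r*f["range_z"].reshape(-1,1)).reshape(h,w,3)
def proj(f,P):
    K,d,R,t=cam(f);return cv2.projectPoints(np.array(P,float).reshape(-1,1,3),cv2.Rodrigues(R)[0],t,K,d)[0].reshape(-1,2)
E
python3 - <<'E'
from h import *
import pickle
print(state())
for n in("scene","top"):
    f=grab_frame(n);pickle.dump(f,open(n+".pkl","wb"));cv2.imwrite(f"pics/{n}1.png",f["pixels"])
E
```

```text
pics
{'time': 0.0, 'joint_pos': array([-1.29201638e+00,  5.33684417e-02,  1.61429880e+00, -7.10631774e-06,
        1.47600443e+00, -1.18947548e-01]), 'joint_vel': array([-0.00017059,  0.00096699, -0.00013383, -0.00042892, -0.00150295,
       -0.00051545]), 'joint_efforts': array([ 2.68477903e-03, -3.93677437e+01, -3.70173275e+01, -8.13485258e-06,
        7.04422957e-03, -6.60351390e-06]), 'tool_pos': array([ 0.24194084, -0.57562383,  0.24405294]), 'tool_rot': array([-1.03591185e-03,  9.80291087e-01,  1.97555825e-01, -8.65110093e-05]), 'contact_force': array([-0.26353599,  0.67538713, -0.17586846]), 'ft_torque': array([ 0.00153365, -0.02488742, -0.01856795]), 'grasp_force': 0.0, 'gripper_width': 1.0017779230818924}
```

View pics/scene1.png

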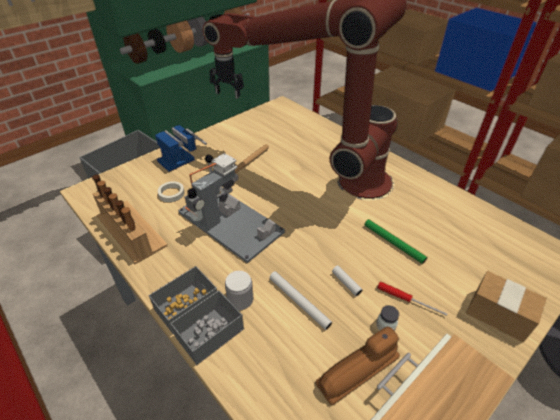

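View pics/top1.png

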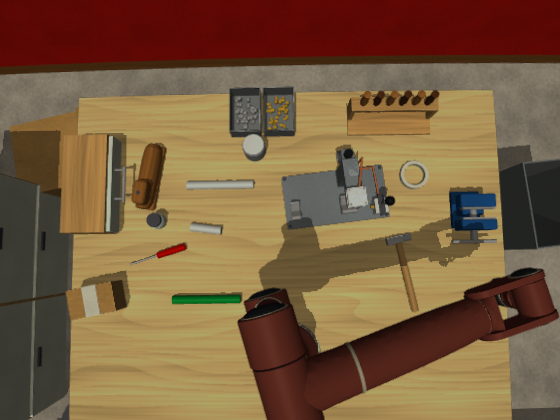

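The scene view shows the long tube at (300,300) and the short offcut at (347,280). The green look-alike is at (395,240) and the press at (225,215). In the top view the plain tubes are the long one at (220,184) and the offcut at (206,228), and the green pipe is at (206,299). The long grey one fits the description. Next I'll measure it and confirm it in a crop.

```bash
python3 - <<'E'
from h import *
import pickle
f=pickle.load(open("top.pkl","rb"));s=pickle.load(open("scene.pkl","rb"))
C=cloud(f);print("bench z",np.median(C[250:270,300:320,2]))
def seg(m,n):
    P=C[m];xy=P[:,:2].astype(np.float32);r=cv2.minAreaRect(xy);print(n,len(P),"rect",np.round(r[0],4),np.round(r[1],4),round(r[2],1),"z",np.round(np.percentile(P[:,2],[5,50,95]),4));return r
def win(u0,u1,v0,v1,zl,zh):
    m=np.zeros(C.shape[:2],bool);m[v0:v1,u0:u1]=True;return m&(C[...,2]>zl)&(C[...,2]<zh)
for n,w in dict(tube=(180,262,172,196),off=(185,228,218,240)).items(): 
    m=win(*w,.008,.05);r=seg(m,n);P=C[m][:,:2];c=P.mean(0);d=np.linalg.svd(P-c,full_matrices=False)[2][0];q=(P-c)@d;print(c,d,c+d*q.min(),c+d*q.max(),np.ptp(q))
# colour outline ends of the tube in top
hsv=cv2.cvtColor(f["pixels"],cv2.COLOR_BGR2HSV)
m=np.zeros(hsv.shape[:2],bool);m[172:196,180:262]=True;m&=hsv[...,1]<60
r=cv2.minAreaRect(np.argwhere(m)[:,::-1].astype(np.float32));b=cv2.boxPoints(r);print("col tube",onz(f,b,.015).round(4))
seg(win(275,400,160,235,.012,.024),"base")
seg(win(275,400,140,235,.160,.30),"arm")
m=win(375,400,190,215,.15,.22);print("knob",C[m].mean(0),C[m].min(0),C[m].max(0),m.sum())
for n,w in dict(tin=(240,268,130,160)).items(): seg(win(*w,.05,.15),n)
Cs=cloud(s)
m=(Cs[...,2]>.012)&(Cs[...,2]<.023);m[:190]=0;m[260:]=0;m[:,:175]=0;m[:,290:]=0
seg_=cv2.minAreaRect(Cs[m][:,:2].astype(np.float32));print("base scene",seg_)
m=(Cs[...,2]>.008)&(Cs[...,2]<.05);m[:265]=0;m[332:]=0;m[:,:262]=0;m[:,335:]=0
print("tube scene",cv2.minAreaRect(Cs[m][:,:2].astype(np.float32)))
a=cv2.resize(f["pixels"][120:245,170:405],None,fx=3.2,fy=3.2,interpolation=2);cv2.imwrite("pics/crop1.png",a)
E
```

```text
bench z 0.0005345222917432224
tube 589 rect [0.6082 0.2479] [0.2699 0.0846] 89.3 z [0.0102 0.0278 0.0355]
[0.60314246 0.2357272 ] [ 0.00690674 -0.99997615] [0.60212964 0.38236604] [0.60399307 0.11257285] 0.26979962375979993
off 265 rect [0.445  0.2783] [0.1256 0.062 ] 85.5 z [0.0167 0.0282 0.0352]
[0.44623327 0.28336014] [0.1283264  0.99173199] [0.43735381 0.21473791] [0.45364181 0.34061478] 0.12692629783633846
col tube [[0.6218 0.3588 0.015 ]
 [0.6179 0.1158 0.015 ]
 [0.5888 0.116  0.015 ]
 [0.5925 0.3585 0.015 ]]
base 3536 rect [ 0.5575 -0.1939] [0.1905 0.4041] 6.4 z [0.0139 0.0186 0.023 ]
arm 1236 rect [ 0.5949 -0.254 ] [0.2024 0.1541] 7.8 z [0.1781 0.2099 0.2474]
knob [ 0.51601009 -0.32598352  0.19650927] [ 0.50314812 -0.3416767   0.18271223] [ 0.53250466 -0.3118686   0.20856547] 80
tin 511 rect [0.7365 0.1082] [0.0952 0.0959] 1.7 z [0.0573 0.094  0.1008]
base scene ((0.5563486814498901, -0.21202555298805237), (0.19265703856945038, 0.4411928355693817), 6.155368804931641)
tube scene ((0.5864278674125671, 0.24839110672473907), (0.2044248878955841, 0.2038850337266922), 51.81436538696289)
```

View pics/crop1.png

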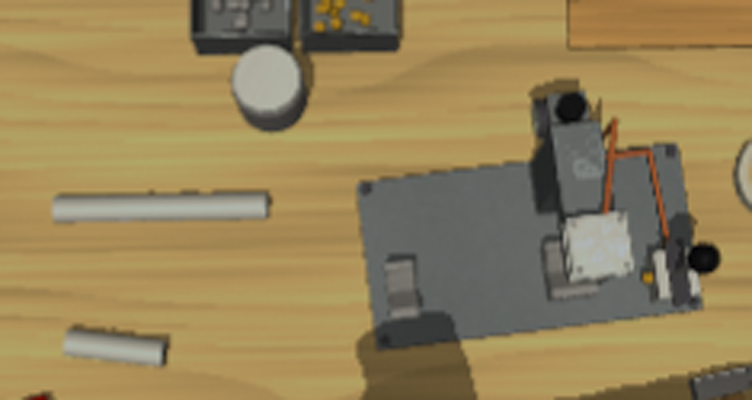

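The crop confirms the target: the long plain grey tube at crop (160,207), about 243 mm long, next to the clearly shorter offcut at (115,347). The press base corners are at crop (360,183), (674,145), (702,308) and (380,350), and the knob is at (704,258). Next I'll refine the press pose.

```bash
python3 - <<'E'
from h import *
import pickle
f=pickle.load(open("top.pkl","rb"));g=cv2.cvtColor(f["pixels"],cv2.COLOR_BGR2HSV)
cr=lambda u,v:(170+u/3.2,120+v/3.2)
S=g[...,1].astype(float)
# left edge: per row transition; far edge: per column; saturation crossing
def edges(pts,axis):
    o=[]
    for u,v in pts:
        a=S[int(round(v)),int(u)-7:int(u)+8] if axis==0 else S[int(v)-7:int(v)+8,int(round(u))]
        k=np.argmax(np.abs(np.diff(a)));lo,hi=a[:4].mean(),a[-4:].mean();th=(lo+hi)/2
        i=[j for j in range(14) if (a[j]-th)*(a[j+1]-th)<=0]
        if i: 
            j=min(i,key=lambda j:abs(j-k));q=j+(th-a[j])/(a[j+1]-a[j]+1e-9)
            o.append((int(u)-7+q,v) if axis==0 else (u,int(v)-7+q))
    return onz(f,np.round(o,3),.018)[:,:2]
def lin(a,b,n=20):return [tuple((1-t)*np.array(a)+t*np.array(b)) for t in np.linspace(.08,.92,n)]
c=[cr(360,183),cr(674,145),cr(702,308),cr(380,350)]
def ri(l,ax):return [(u,round(v)) if ax==0 else (round(u),v) for u,v in l]
for n,a,b,ax in(("far",c[0],cr(530,162),1),("left",c[0],c[3],0),("near",c[2],cr(470,338),1),("right",c[1],c[2],0)):
    P=edges(ri(lin(a,b),ax),ax);L=cv2.fitLine(P.astype(np.float32),cv2.DIST_HUBER,0,.001,.001).ravel()
    d=L[:2]; ang=np.degrees(np.arctan2(-d[0],d[1]) if ax==1 else np.arctan2(d[1],d[0]));print(n,L[2:].round(4),(ang+90)%180-90,len(P))
print("corners",onz(f,c,.018).round(4).tolist())
m=(g[...,2]<60);m[:190]=0;m[212:]=0;m[:,:380]=0;m[:,400:]=0
uv=np.argwhere(m)[:,::-1].mean(0);print("knob px",uv,onz(f,[uv],.185))
s=pickle.load(open("scene.pkl","rb"));b=s["pixels"][140:235,170:290];cv2.imwrite("pics/crop2.png",cv2.resize(b,None,fx=6,fy=6,interpolation=2))
E
```

```text
far [ 0.6392 -0.0881] 6.6473236 20
left [0.532 0.005] 6.6583557 20
near [ 0.469  -0.2658] 6.4331512 20
right [ 0.5572 -0.3498] 21.003693 20
corners [[0.6259, 0.0096, 0.018], [0.6641, -0.3432, 0.018], [0.4802, -0.3674, 0.018], [0.4383, -0.0102, 0.018]]
knob px [386.15909091 198.43181818] [[ 0.52220874 -0.31844066  0.185     ]]
```

View pics/crop2.png

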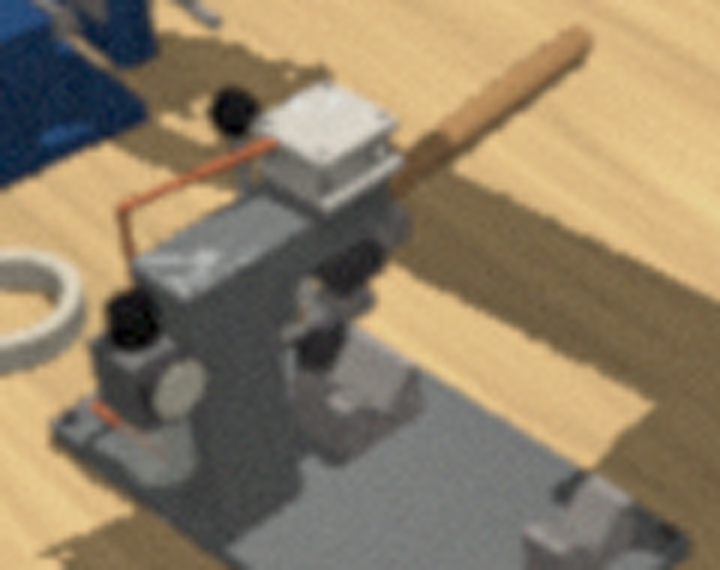

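The knob expected from the base pose, (.516,-.329), agrees with the measured (.516,-.326). The crop shows the stamp at (320,345), the inner V-block at (360,400), the outer V-block at (580,520) and the knob at (235,110). The press yaw is 6.6° and its origin is (.5184,-.1728). Time to move.

```bash
cat >> h.py <<'E'
from scipy.spatial.transform import Rotation as Ro
O=np.array([.5184,-.1728]);YAW=np.radians(6.6)
def press(x,y,z): c,s=np.cos(YAW),np.sin(YAW);return [O[0]+c*x-s*y,O[1]+s*x+c*y,z]
def d(p,yaw):
    s=state();R0=Ro.from_quat(np.roll(s["tool_rot"],-1));a=np.radians(yaw)
    T=Ro.from_matrix(np.array([[np.cos(a),np.sin(a),0],[np.sin(a),-np.cos(a),0],[0,0,-1.]]))
    print("t",round(s["time"],2),"cm",(R0.inv().apply(np.array(p)-s["tool_pos"])*100).round(2),"rot",(R0.inv()*T).as_rotvec().round(4),"F",s["contact_force"].round(1),"w",round(s["gripper_width"],3),"g",round(s["grasp_force"],1),"pos",s["tool_pos"].round(4))
E
python3 -c "
from h import *
d([.605,.257,.20],89.1); d([.35,-.3,.30],60)"
```

```text
t 0.1 cm [ 65.72 -62.69   4.55] rot [-0.0015 -0.0013 -1.1573] F [ 0.3 -0.   0.1] w 0.997 g 0.0 pos [ 0.242  -0.5757  0.2442]
t 0.1 cm [ 20.64 -21.24  -5.54] rot [-0.0017 -0.0008 -0.6494] F [ 0.3 -0.   0.1] w 0.997 g 0.0 pos [ 0.242  -0.5757  0.2442]
```

Emit:
{"fn": "send_rows", "kwargs": {"steps": [{"translation": [3,-3,-5],"delta_rot": [0,0,-0.15],"jaw": 8.5},{"translation": [10,-10,-6],"delta_rot": [0,0,-0.3],"jaw": 8.5},{"translation": [15,-15,-6],"delta_rot": [0,0,-0.45],"jaw": 8.5},{"translation": [20,-20,-6],"delta_rot": [0,0,-0.6],"jaw": 8.5},{"translation": [25,-25,-6],"delta_rot": [0,0,-0.7],"jaw": 8.5},{"translation": [30,-30,-6],"delta_rot": [0,0,-0.8],"jaw": 8.5},{"translation": [33,-33,-6],"delta_rot": [0,0,-0.9],"jaw": 8.5},{"translation": [36,-36,-6],"delta_rot": [0,0,-1.0],"jaw": 8.5}]}}

```text
time: 0.9
tool_pos: [0.3863, -0.2214, 0.3036]
tool_rot: [-0.0, 0.764, 0.645, 0.0]
contact_force: [0.9, -0.3, 0.4]
gripper_width: 0.992
grasp_force: 0.0
```

```bash
python3 -c "
from h import *
d([.605,.257,.18],89.1)"
```

```text
t 0.9 cm [50.84 13.49 12.37] rot [ 1.000e-04 -1.000e-04 -1.538e-01] F [ 0.9 -0.3  0.4] w 0.992 g 0.0 pos [ 0.3863 -0.2214  0.3036]
```

Emit:
{"fn": "send_rows", "kwargs": {"steps": [{"translation": [5,1.3,0],"delta_rot": [0,0,-0.05],"jaw": 8.5},{"translation": [10,2.6,0],"delta_rot": [0,0,-0.1],"jaw": 8.5},{"translation": [15,3.9,0],"delta_rot": [0,0,-0.15],"jaw": 8.5},{"translation": [20,5.2,1],"delta_rot": [0,0,-0.15],"jaw": 8.5},{"translation": [25,6.5,3],"delta_rot": [0,0,-0.15],"jaw": 8.5},{"translation": [30,8,5],"delta_rot": [0,0,-0.15],"jaw": 8.5},{"translation": [35,9.5,6],"delta_rot": [0,0,-0.15],"jaw": 8.5},{"translation": [40,10.5,8],"delta_rot": [0,0,-0.15],"jaw": 8.5}]}}

```text
time: 1.7
tool_pos: [0.5495, 0.1319, 0.232]
tool_rot: [0.0, 0.715, 0.699, 0.0]
contact_force: [0.4, -0.3, -0.1]
gripper_width: 0.994
grasp_force: 0.0
```

```bash
python3 -c "
from h import *
d([.605,.257,.18],89.1)"
```

```text
t 1.7 cm [12.64  5.26  5.2 ] rot [ 0.0006  0.0001 -0.0069] F [ 0.4 -0.3 -0.1] w 0.994 g 0.0 pos [0.5495 0.1319 0.232 ]
```

Emit:
{"fn": "send_rows", "kwargs": {"steps": [{"translation": [4,1.5,1],"delta_rot": [0,0,-0.007],"jaw": 8.5},{"translation": [8,3,3],"delta_rot": [0,0,-0.007],"jaw": 8.5},{"translation": [10,4,4],"delta_rot": [0,0,-0.007],"jaw": 8.5},{"translation": [11.5,4.8,5],"delta_rot": [0,0,-0.007],"jaw": 8.5},{"translation": [12,5,5],"delta_rot": [0,0,-0.007],"jaw": 8.5},{"translation": [12,5,5],"delta_rot": [0,0,-0.007],"jaw": 8.5},{"translation": [12,5,5],"delta_rot": [0,0,-0.007],"jaw": 8.5},{"translation": [12,5,5],"delta_rot": [0,0,-0.007],"jaw": 8.5}]}}

```text
time: 2.5
tool_pos: [0.6018, 0.2478, 0.1836]
tool_rot: [0.0, 0.713, 0.701, 0.001]
contact_force: [0.5, -0.8, -0.4]
gripper_width: 0.994
grasp_force: 0.0
```

```bash
python3 - <<'E'
from h import *
f=grab_frame("wrist");cv2.imwrite("pics/w1.png",f["pixels"])
C=cloud(f);m=(C[...,2]>.02)&(C[...,2]<.04)&(abs(C[...,0]-.605)<.05)&(C[...,1]>.08)&(C[...,1]<.4)
P=C[m][:,:2];L=cv2.fitLine(P.astype(np.float32),cv2.DIST_HUBER,0,.001,.001).ravel();q=(P-L[2:])@L[:2]
print(len(P),L,np.percentile(q,[0,1,99,100]),"x at y=.257",L[2]+L[0]/L[1]*(.257-L[3]),"ang",np.degrees(np.arctan2(L[1],L[0])),np.ptp(C[m][:,2]), P[:,1].min(),P[:,1].max())
d([.605,.257,.02],89.1)
E
```

```text
5997 [ 3.8237969e-04 -9.9999994e-01  6.0128230e-01  2.4905321e-01] [-0.10568466 -0.10353309  0.13067936  0.13488843] x at y=.257 0.60127926 ang -89.97809 0.012557199367728755 0.1141657375523791 0.3547344062293584
t 2.55 cm [ 0.92  0.29 16.35] rot [ 0.0012 -0.0003 -0.0012] F [-0.1 -0.1  0.2] w 0.999 g 0.0 pos [0.6018 0.2478 0.1835]
```

View pics/w1.png

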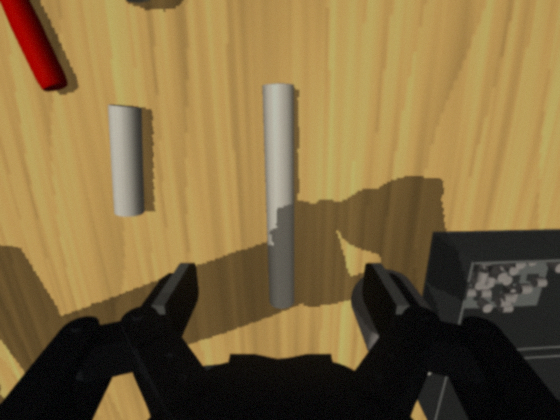

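The tube at (279,195) lies straight between the open fingers (about 185 and 375), at x ≈ .602 and y from .115 to .355. The offcut is at (126,160), well clear. Descending to grasp.

Emit:
{"fn": "send_rows", "kwargs": {"steps": [{"translation": [0.9,0,4],"delta_rot": [0,0,0],"jaw": 8.5},{"translation": [0.9,0,8],"delta_rot": [0,0,0],"jaw": 8.5},{"translation": [0.9,0,11],"delta_rot": [0,0,0],"jaw": 8.5},{"translation": [0.9,0,13.5],"delta_rot": [0,0,0],"jaw": 8.5},{"translation": [0.9,0,15],"delta_rot": [0,0,0],"jaw": 8.0},{"translation": [0.9,0,16],"delta_rot": [0,0,0],"jaw": 7.0},{"translation": [0.9,0,16.3],"delta_rot": [0,0,0],"jaw": 6.0},{"translation": [0.9,0,16.3],"delta_rot": [0,0,0],"jaw": 5.0}]}}

```text
time: 3.35
tool_pos: [0.6023, 0.2576, 0.0203]
tool_rot: [0.0, 0.713, 0.701, 0.001]
contact_force: [-0.2, -0.2, 0.9]
gripper_width: 0.586
grasp_force: 0.0
```

Emit:
{"fn": "send_rows", "kwargs": {"steps": [{"translation": [0,0,0],"delta_rot": [0,0,0],"jaw": 4},{"translation": [0,0,0],"delta_rot": [0,0,0],"jaw": 3.4},{"translation": [0,0,0],"delta_rot": [0,0,0],"jaw": 2.5},{"translation": [0,0,0],"delta_rot": [0,0,0],"jaw": 2},{"translation": [0,0,0],"delta_rot": [0,0,0],"jaw": 2},{"translation": [0,0,0],"delta_rot": [0,0,0],"jaw": 2},{"translation": [0,0,0],"delta_rot": [0,0,0],"jaw": 2},{"translation": [0,0,0],"delta_rot": [0,0,0],"jaw": 2}]}}

```text
time: 4.15
tool_pos: [0.6028, 0.258, 0.0212]
tool_rot: [0.001, 0.713, 0.701, 0.001]
contact_force: [-1.2, -1.5, 5.9]
gripper_width: 0.328
grasp_force: 59.6
```

```bash
python3 -c "
from h import *
p=press(0,.15,.13);print(p);d(p,96.6)"
```

```text
[np.float64(0.50115942742607), np.float64(-0.023794085159940553), 0.13]
t 4.15 cm [-28.33  -9.69 -10.93] rot [ 0.0023 -0.0006 -0.1311] F [-1.2 -1.5  5.9] w 0.328 g 59.6 pos [0.6028 0.258  0.0212]
```

Emit:
{"fn": "send_rows", "kwargs": {"steps": [{"translation": [0,0,-3],"delta_rot": [0,0,0],"jaw": 2},{"translation": [0,0,-7],"delta_rot": [0,0,0],"jaw": 2},{"translation": [-1,0,-10],"delta_rot": [0,0,0],"jaw": 2},{"translation": [-5,-1.5,-11],"delta_rot": [0,0,-0.03],"jaw": 2},{"translation": [-9.5,-3.5,-11],"delta_rot": [0,0,-0.06],"jaw": 2},{"translation": [-14,-5.5,-11],"delta_rot": [0,0,-0.1],"jaw": 2},{"translation": [-18,-7.5,-11],"delta_rot": [0,0,-0.13],"jaw": 2},{"translation": [-21,-9,-11],"delta_rot": [0,0,-0.13],"jaw": 2}]}}

```text
time: 4.95
tool_pos: [0.5065, 0.0472, 0.1287]
tool_rot: [-0.0, 0.666, 0.746, -0.001]
contact_force: [1.0, -0.6, -0.5]
gripper_width: 0.324
grasp_force: 59.4
```

```bash
python3 - <<'E'
from h import *
d(press(0,.20,.12),96.6)
f=grab_frame("wrist");cv2.imwrite("pics/w2.png",f["pixels"])
E
```

```text
t 4.95 cm [-1.99 -1.34  0.87] rot [-0.0013  0.0002 -0.0017] F [ 1.  -0.6 -0.5] w 0.324 g 59.4 pos [0.5065 0.0472 0.1287]
```

View pics/w2.png

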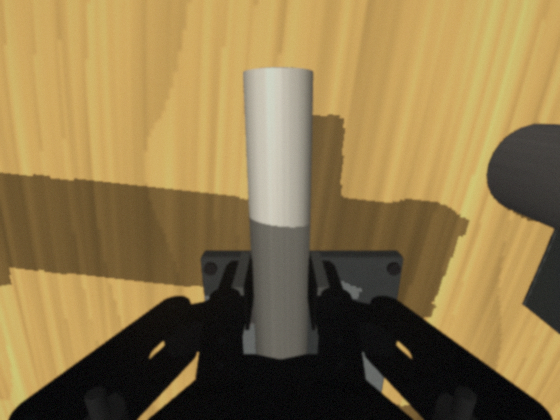

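The tube is held straight along the tool axis (columns 246–312). The left edge of the base at row 255, columns 203–402, puts the tube line 13 mm to the left, which agrees with the computed shift of -1.3 cm.

Emit:
{"fn": "send_rows", "kwargs": {"steps": [{"translation": [-1,-0.7,0],"delta_rot": [0,0,0],"jaw": 2},{"translation": [-2,-1.3,1],"delta_rot": [0,0,0],"jaw": 2},{"translation": [-2,-1.35,2.5],"delta_rot": [0,0,0],"jaw": 2},{"translation": [-2,-1.35,3.5],"delta_rot": [0,0,0],"jaw": 2},{"translation": [-2,-1.35,4.2],"delta_rot": [0,0,0],"jaw": 2},{"translation": [-2,-1.35,4.2],"delta_rot": [0,0,0],"jaw": 2},{"translation": [-2,-1.35,4.2],"delta_rot": [0,0,0],"jaw": 2},{"translation": [-2,-1.35,4.2],"delta_rot": [0,0,0],"jaw": 2}]}}

```text
time: 5.8
tool_pos: [0.4979, 0.0279, 0.0881]
tool_rot: [0.0, 0.665, 0.746, 0.0]
contact_force: [0.0, 0.3, -1.3]
gripper_width: 0.328
grasp_force: 59.5
```

```bash
python3 - <<'E'
from h import *
d(press(0,.0725,.086),96.6)
f=grab_frame("scene");C=cloud(f)
b=f["pixels"][140:250,170:310];cv2.imwrite("pics/s2.png",cv2.resize(b,None,fx=5,fy=5,interpolation=2))
E
```

```text
t 5.8 cm [-12.92  -0.26   0.21] rot [ 0.001   0.0002 -0.0007] F [ 0.   0.3 -1.3] w 0.328 g 59.5 pos [0.4979 0.0279 0.0881]
```

View pics/s2.png

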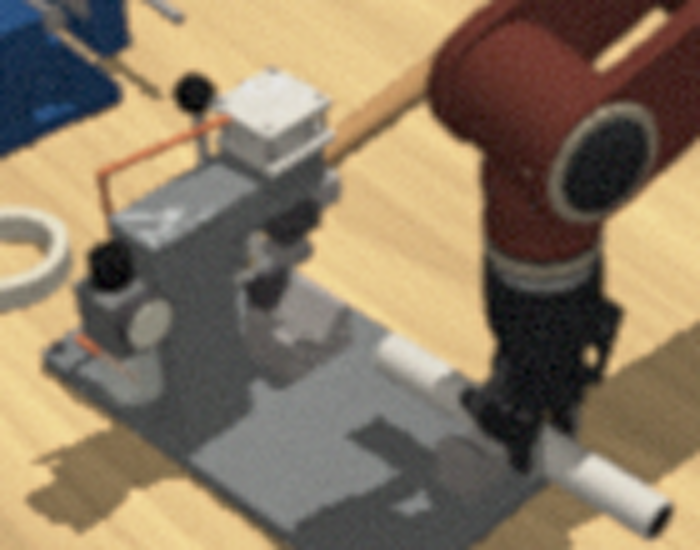

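The tube is level above the base plate. Its inner end is at crop (385,350), heading toward the inner V-block at (300,320), and the wrist clears the overarm. Sliding it in under the stamp now.

Emit:
{"fn": "send_rows", "kwargs": {"steps": [{"translation": [-1.5,-0.2,0.2],"delta_rot": [0,0,0],"jaw": 2},{"translation": [-3.5,-0.25,0.2],"delta_rot": [0,0,0],"jaw": 2},{"translation": [-5.5,-0.25,0.2],"delta_rot": [0,0,0],"jaw": 2},{"translation": [-7.5,-0.25,0.2],"delta_rot": [0,0,0],"jaw": 2},{"translation": [-9,-0.25,0.2],"delta_rot": [0,0,0],"jaw": 2},{"translation": [-10.5,-0.25,0.2],"delta_rot": [0,0,0],"jaw": 2},{"translation": [-11.8,-0.25,0.2],"delta_rot": [0,0,0],"jaw": 2},{"translation": [-12.2,-0.25,0.2],"delta_rot": [0,0,0],"jaw": 2}]}}

```text
time: 6.65
tool_pos: [0.5089, -0.095, 0.0857]
tool_rot: [0.0, 0.666, 0.746, 0.0]
contact_force: [0.0, 0.5, -1.8]
gripper_width: 0.329
grasp_force: 59.5
```

```bash
python3 - <<'E'
from h import *
d(press(0,.0725,.066),96.6)
E
```

```text
t 6.65 cm [-0.58  0.05  1.97] rot [ 0.0003  0.0003 -0.0023] F [ 0.   0.5 -1.8] w 0.329 g 59.5 pos [ 0.5089 -0.095   0.0857]
```

Now I'll lower it until it touches the V-blocks.

Emit:
{"fn": "send_rows", "kwargs": {"steps": [{"translation": [0,0,0.5],"delta_rot": [0,0,0],"jaw": 2},{"translation": [0,0,1.0],"delta_rot": [0,0,0],"jaw": 2},{"translation": [0,0,1.4],"delta_rot": [0,0,0],"jaw": 2},{"translation": [0,0,1.6],"delta_rot": [0,0,0],"jaw": 2},{"translation": [0,0,1.7],"delta_rot": [0,0,0],"jaw": 2},{"translation": [0,0,1.8],"delta_rot": [0,0,0],"jaw": 2},{"translation": [0,0,1.8],"delta_rot": [0,0,0],"jaw": 2},{"translation": [0,0,1.8],"delta_rot": [0,0,0],"jaw": 2}]}}

```text
time: 7.45
tool_pos: [0.5086, -0.0938, 0.0676]
tool_rot: [-0.0, 0.666, 0.746, -0.0]
contact_force: [-1.0, 1.1, -0.8]
gripper_width: 0.328
grasp_force: 59.5
```

Emit:
{"fn": "send_rows", "kwargs": {"steps": [{"translation": [0,0,0.05],"delta_rot": [0,0,0],"jaw": 2},{"translation": [0,0,0.1],"delta_rot": [0,0,0],"jaw": 2},{"translation": [0,0,0.15],"delta_rot": [0,0,0],"jaw": 2},{"translation": [0,0,0.15],"delta_rot": [0,0,0],"jaw": 2},{"translation": [-0.1,0,0.15],"delta_rot": [0,0,0],"jaw": 2},{"translation": [-0.2,0,0.15],"delta_rot": [0,0,0],"jaw": 2},{"translation": [-0.3,0,0.15],"delta_rot": [0,0,0],"jaw": 2},{"translation": [-0.3,0,0.15],"delta_rot": [0,0,0],"jaw": 2}]}}

```text
time: 8.25
tool_pos: [0.5083, -0.0955, 0.0667]
tool_rot: [-0.002, 0.666, 0.746, 0.0]
contact_force: [-5.5, 6.5, 8.7]
gripper_width: 0.329
grasp_force: 60.4
```

```bash
python3 - <<'E'
from h import *
d(press(0,.0725,.066),96.6)
E
```

```text
t 8.25 cm [-0.54  0.11  0.06] rot [-0.0021 -0.0036 -0.0016] F [-5.5  6.5  8.7] w 0.329 g 60.4 pos [ 0.5083 -0.0955  0.0667]
```

Emit:
{"fn": "send_rows", "kwargs": {"steps": [{"translation": [0,-0.1,-0.05],"delta_rot": [0,0,0],"jaw": 2},{"translation": [0,-0.1,-0.05],"delta_rot": [0,0,0],"jaw": 2},{"translation": [-0.05,-0.1,-0.05],"delta_rot": [0,0,0],"jaw": 2},{"translation": [-0.1,-0.1,-0.05],"delta_rot": [0,0,0],"jaw": 2},{"translation": [-0.15,-0.1,-0.05],"delta_rot": [0,0,0],"jaw": 2},{"translation": [-0.2,-0.1,-0.05],"delta_rot": [0,0,0],"jaw": 2},{"translation": [-0.2,-0.1,-0.05],"delta_rot": [0,0,0],"jaw": 2},{"translation": [-0.2,-0.1,-0.05],"delta_rot": [0,0,0],"jaw": 2}]}}

```text
time: 9.05
tool_pos: [0.5085, -0.099, 0.0667]
tool_rot: [0.0, 0.666, 0.746, 0.0]
contact_force: [0.5, 1.5, 1.9]
gripper_width: 0.325
grasp_force: 59.6
```

Emit:
{"fn": "send_rows", "kwargs": {"steps": [{"translation": [-0.05,0,0],"delta_rot": [0,0,0],"jaw": 2},{"translation": [-0.1,0,0],"delta_rot": [0,0,0],"jaw": 2},{"translation": [-0.15,0,0],"delta_rot": [0,0,0],"jaw": 2},{"translation": [-0.2,0,0],"delta_rot": [0,0,0],"jaw": 2},{"translation": [-0.25,0,0],"delta_rot": [0,0,0],"jaw": 2},{"translation": [-0.3,0,0],"delta_rot": [0,0,0],"jaw": 2},{"translation": [-0.3,0,0],"delta_rot": [0,0,0],"jaw": 2},{"translation": [-0.3,0,0],"delta_rot": [0,0,0],"jaw": 2}]}}

```text
time: 9.85
tool_pos: [0.5085, -0.1005, 0.0666]
tool_rot: [-0.001, 0.666, 0.746, 0.001]
contact_force: [-0.9, 8.7, 4.3]
gripper_width: 0.326
grasp_force: 59.9
```

Emit:
{"fn": "send_rows", "kwargs": {"steps": [{"translation": [-0.05,0,0],"delta_rot": [0,0,0],"jaw": 2},{"translation": [-0.1,0,0],"delta_rot": [0,0,0],"jaw": 2},{"translation": [-0.15,0,0],"delta_rot": [0,0,0],"jaw": 2},{"translation": [-0.2,0,0],"delta_rot": [0,0,0],"jaw": 2},{"translation": [-0.2,0,0],"delta_rot": [0,0,0],"jaw": 2},{"translation": [-0.2,0,0],"delta_rot": [0,0,0],"jaw": 2},{"translation": [-0.2,0,0],"delta_rot": [0,0,0],"jaw": 2},{"translation": [-0.2,0,0],"delta_rot": [0,0,0],"jaw": 2}]}}

```text
time: 10.65
tool_pos: [0.5085, -0.1006, 0.0666]
tool_rot: [-0.003, 0.666, 0.746, 0.002]
contact_force: [-1.0, 14.5, 6.9]
gripper_width: 0.33
grasp_force: 60.1
```

It is firmly against the stop: it no longer moves and Fy rises. Releasing.

Emit:
{"fn": "send_rows", "kwargs": {"steps": [{"translation": [0.1,0,0],"delta_rot": [0,0,0],"jaw": 3.2},{"translation": [0.1,0,0],"delta_rot": [0,0,0],"jaw": 3.8},{"translation": [0.1,0,0],"delta_rot": [0,0,0],"jaw": 4.4},{"translation": [0.1,0,0],"delta_rot": [0,0,0],"jaw": 5},{"translation": [0.1,0,0],"delta_rot": [0,0,0],"jaw": 5},{"translation": [0.1,0,-1],"delta_rot": [0,0,0],"jaw": 5},{"translation": [0.1,0,-3],"delta_rot": [0,0,0],"jaw": 5},{"translation": [0.1,0,-6],"delta_rot": [0,0,0],"jaw": 5}]}}

```text
time: 11.45
tool_pos: [0.5074, -0.1026, 0.126]
tool_rot: [-0.002, 0.666, 0.746, -0.001]
contact_force: [1.3, -0.1, 0.9]
gripper_width: 0.588
grasp_force: 0.0
```

```bash
python3 - <<'E'
from h import *
f=grab_frame("wrist");cv2.imwrite("pics/w3.png",f["pixels"])
C=cloud(f);c,s_=np.cos(YAW),np.sin(YAW)
q=C[...,:2]-O;X=q@[c,s_];Y=q@[-s_,c]
m=(C[...,2]>.066)&(C[...,2]<.085)&(abs(X)<.03)&(Y>.05)&(Y<.25)
print("tube outer end y",np.percentile(Y[m],[1,50,99,100]) if m.any() else None,"x",np.median(X[m]),"top z",np.percentile(C[m][:,2],[50,95]))
d(press(0,.0725,.30),96.6)
E
```

```text
tube outer end y [0.05157972 0.11805417 0.16902151 0.17016775] x -0.0022471950887042722 top z [0.07368576 0.07577734]
t 11.5 cm [  0.27   0.02 -16.69] rot [ 0.0068  0.0035 -0.0011] F [ 3.8 -0.2  2.7] w 0.587 g 0.0 pos [ 0.5114 -0.1039  0.1331]
```

View pics/w3.png

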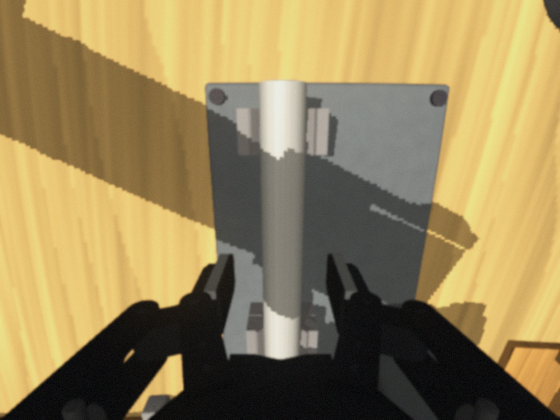

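The tube lies in both V-blocks (outer block at rows 105–155, inner at 330) with its outer end at press y = .170 and its top at about 75 mm, so it is home. Going up and over to the lever.

Emit:
{"fn": "send_rows", "kwargs": {"steps": [{"translation": [0,0,-4],"delta_rot": [0,0,0],"jaw": 4},{"translation": [0,0,-9],"delta_rot": [0,0,0],"jaw": 2},{"translation": [0,0,-14],"delta_rot": [0,0,0],"jaw": 0},{"translation": [-1,-1,-17],"delta_rot": [0,0,0],"jaw": 0},{"translation": [-5,-3,-17.5],"delta_rot": [0,0,0],"jaw": 0},{"translation": [-9,-5,-17.5],"delta_rot": [0,0,0],"jaw": 0},{"translation": [-13.5,-7,-17.5],"delta_rot": [0,0,0],"jaw": 0},{"translation": [-18,-8,-17.5],"delta_rot": [0,0,0],"jaw": 0}]}}

```text
time: 12.3
tool_pos: [0.4486, -0.2926, 0.303]
tool_rot: [0.001, 0.666, 0.746, -0.0]
contact_force: [1.0, -1.3, 0.5]
gripper_width: 0.003
grasp_force: 0.0
```

```bash
python3 - <<'E'
from h import *
d(press(-.075,-.155,.178),96.6)
f=grab_frame("top");C=cloud(f);c,s_=np.cos(YAW),np.sin(YAW)
q=C[...,:2]-O;X=q@[c,s_];Y=q@[-s_,c];r=f["pixels"].astype(int)
m=(r[...,2]-r[...,0]>60)&(X>-.08)&(X<.14)&(Y<-.06)&(Y>-.2)&(C[...,2]>.03)
print("hose",np.c_[X[m],Y[m],C[m][:,2]].round(3)[::6].tolist())
E
```

```text
t 12.3 cm [-4.38  0.8  12.51] rot [ 0.0015  0.002  -0.0014] F [ 1.  -1.3  0.5] w 0.003 g 0.0 pos [ 0.4486 -0.2926  0.303 ]
hose [[0.118, -0.078, 0.236], [0.112, -0.078, 0.236], [0.103, -0.073, 0.238], [0.093, -0.068, 0.241], [0.121, -0.123, 0.048], [0.119, -0.112, 0.046], [0.113, -0.149, 0.052], [0.107, -0.15, 0.047], [0.098, -0.151, 0.053], [0.089, -0.15, 0.047], [0.077, -0.152, 0.048], [0.042, -0.06, 0.239], [0.048, -0.15, 0.053], [-0.041, -0.077, 0.611], [-0.044, -0.08, 0.614], [-0.046, -0.082, 0.613], [-0.047, -0.075, 0.612], [-0.048, -0.067, 0.611], [-0.05, -0.079, 0.612], [-0.051, -0.073, 0.61], [-0.053, -0.069, 0.61], [-0.055, -0.091, 0.606], [-0.055, -0.07, 0.612], [-0.058, -0.09, 0.61], [-0.058, -0.069, 0.613], [-0.06, -0.09, 0.609], [-0.06, -0.066, 0.614], [-0.062, -0.087, 0.609], [-0.066, -0.142, 0.587], [-0.062, -0.08, 0.604], [-0.064, -0.091, 0.61], [-0.063, -0.064, 0.611], [-0.066, -0.086, 0.61], [-0.068, -0.099, 0.61], [-0.066, -0.076, 0.607], [-0.068, -0.089, 0.607], [-0.07, -0.101, 0.61], [-0.068, -0.074, 0.604], [-0.07, -0.086, 0.607], [-0.072, -0.099, 0.607], [-0.076, -0.153, 0.583], [-0.071, -0.08, 0.606], [-0.073, -0.092, 0.609], [-0.075, -0.108, 0.607], [-0.074, -0.085, 0.608], [-0.076, -0.099, 0.606], [-0.078, -0.111, 0.609], [-0.076, -0.085, 0.608], [-0.078, -0.097, 0.61], [-0.08, -0.11, 0.609], [-0.078, -0.082, 0.602], [-0.08, -0.094, 0.605], [-0.08, -0.082, 0.603]]
```

The hoses are low or far away, so they are clear. Descending in front of the knob.

Emit:
{"fn": "send_rows", "kwargs": {"steps": [{"translation": [-2.5,0,0],"delta_rot": [0,0,0],"jaw": 0},{"translation": [-4.4,0,1],"delta_rot": [0,0,0],"jaw": 0},{"translation": [-4.4,0,4],"delta_rot": [0,0,0],"jaw": 0},{"translation": [-4.4,0,7],"delta_rot": [0,0,0],"jaw": 0},{"translation": [-4.4,0,10],"delta_rot": [0,0,0],"jaw": 0},{"translation": [-4.4,0,12],"delta_rot": [0,0,0],"jaw": 0},{"translation": [-4.4,0,12.5],"delta_rot": [0,0,0],"jaw": 0},{"translation": [-4.4,0,12.5],"delta_rot": [0,0,0],"jaw": 0}]}}

```text
time: 13.15
tool_pos: [0.4545, -0.3344, 0.1764]
tool_rot: [-0.0, 0.666, 0.746, -0.0]
contact_force: [0.6, 0.4, 0.1]
gripper_width: 0.002
grasp_force: 0.0
```

```bash
python3 - <<'E'
from h import *
d(press(-.05,-.155,.178),96.6)
f=grab_frame("scene");a=f["pixels"][110:230,170:310];cv2.imwrite("pics/s3.png",cv2.resize(a,None,fx=5,fy=5,interpolation=2))
E
```

```text
t 13.15 cm [-0.18  3.21 -0.17] rot [-0.0007 -0.0007 -0.0012] F [0.6 0.4 0.1] w 0.002 g 0.0 pos [ 0.4545 -0.3344  0.1764]
```

View pics/s3.png

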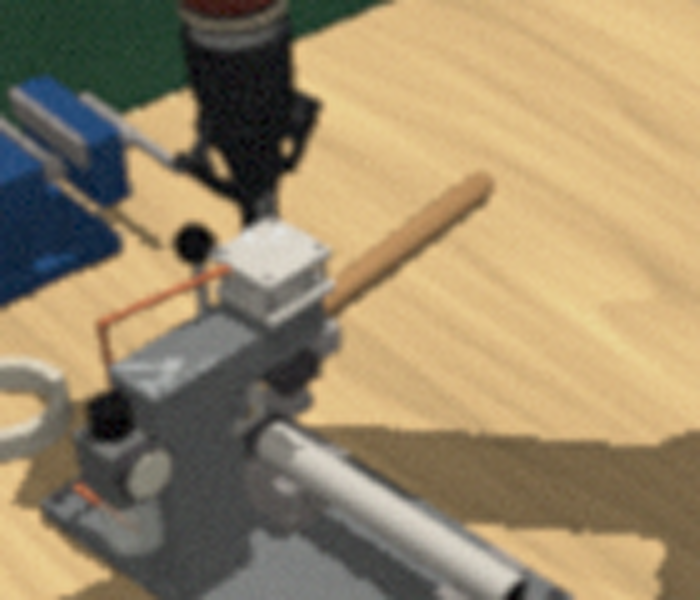

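The fingers are just on the robot side of the knob (195,243), level with it, and the tube is home with the stamp above it. Pushing.

Emit:
{"fn": "send_rows", "kwargs": {"steps": [{"translation": [-0.2,1,0],"delta_rot": [0,0,0],"jaw": 0},{"translation": [-0.2,2,0],"delta_rot": [0,0,0],"jaw": 0},{"translation": [-0.2,2.8,0],"delta_rot": [0,0,0],"jaw": 0},{"translation": [-0.2,3.4,0],"delta_rot": [0,0,0],"jaw": 0},{"translation": [-0.2,4,0],"delta_rot": [0,0,0],"jaw": 0},{"translation": [-0.2,4.6,0.1],"delta_rot": [0,0,0],"jaw": 0},{"translation": [-0.2,5.2,0.2],"delta_rot": [0,0,0],"jaw": 0},{"translation": [-0.2,5.8,0.3],"delta_rot": [0,0,0],"jaw": 0}]}}

```text
time: 14.0
tool_pos: [0.5127, -0.3301, 0.1736]
tool_rot: [-0.0, 0.666, 0.746, -0.0]
contact_force: [-3.5, 0.3, 4.2]
gripper_width: 0.005
grasp_force: 2.0
```

Emit:
{"fn": "send_rows", "kwargs": {"steps": [{"translation": [0,0.5,0.1],"delta_rot": [0,0,0],"jaw": 0},{"translation": [0,1,0.2],"delta_rot": [0,0,0],"jaw": 0},{"translation": [0,1.4,0.3],"delta_rot": [0,0,0],"jaw": 0},{"translation": [0,1.8,0.4],"delta_rot": [0,0,0],"jaw": 0},{"translation": [0,2.1,0.5],"delta_rot": [0,0,0],"jaw": 0},{"translation": [0,2.4,0.5],"delta_rot": [0,0,0],"jaw": 0},{"translation": [0,2.6,0.5],"delta_rot": [0,0,0],"jaw": 0},{"translation": [0,2.6,0.5],"delta_rot": [0,0,0],"jaw": 0}]}}

```text
time: 14.8
tool_pos: [0.5365, -0.3274, 0.168]
tool_rot: [-0.002, 0.666, 0.746, -0.002]
contact_force: [-11.3, -1.2, 6.0]
gripper_width: -0.003
grasp_force: 5.8
```

```bash
python3 - <<'E'
from h import *
d(press(0,-.155,.17),96.6)
f=grab_frame("scene");C=cloud(f);g=f["pixels"]
a=g[110:230,170:310];cv2.imwrite("pics/s4.png",cv2.resize(a,None,fx=5,fy=5,interpolation=2))
E
```

```text
t 14.8 cm [ 0.06 -0.03 -0.2 ] rot [-0.0056 -0.0007 -0.0015] F [-11.3  -1.2   6. ] w -0.003 g 5.8 pos [ 0.5365 -0.3274  0.168 ]
```

View pics/s4.png

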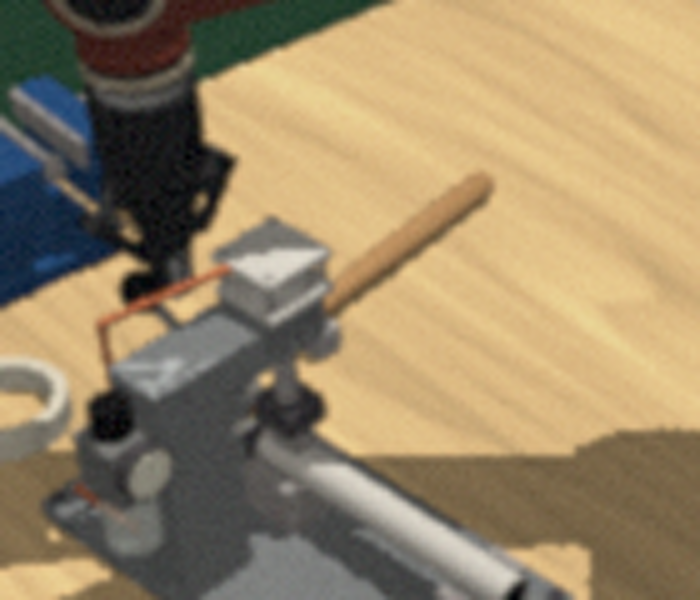

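The lever leans away (knob at (140,288)) and the head is down at the tube (290,410). The force is 11 N, so I'll push a little further to find the hard stop.

Emit:
{"fn": "send_rows", "kwargs": {"steps": [{"translation": [0,0.2,0],"delta_rot": [0,0,0],"jaw": 0},{"translation": [0,0.3,0],"delta_rot": [0,0,0],"jaw": 0},{"translation": [0,0.4,0],"delta_rot": [0,0,0],"jaw": 0},{"translation": [0,0.5,0],"delta_rot": [0,0,0],"jaw": 0},{"translation": [0,0.6,0],"delta_rot": [0,0,0],"jaw": 0},{"translation": [0,0.6,0],"delta_rot": [0,0,0],"jaw": 0},{"translation": [0,0.6,0],"delta_rot": [0,0,0],"jaw": 0},{"translation": [0,0.6,0],"delta_rot": [0,0,0],"jaw": 0}]}}

```text
time: 15.65
tool_pos: [0.5401, -0.3269, 0.1668]
tool_rot: [-0.004, 0.666, 0.746, -0.004]
contact_force: [-16.9, -2.4, 4.9]
gripper_width: 0.003
grasp_force: 8.7
```

Emit:
{"fn": "send_rows", "kwargs": {"steps": [{"translation": [0,0.1,0],"delta_rot": [0,0,0],"jaw": 0},{"translation": [0,0.2,0],"delta_rot": [0,0,0],"jaw": 0},{"translation": [0,0.3,0],"delta_rot": [0,0,0],"jaw": 0},{"translation": [0,0.3,0],"delta_rot": [0,0,0],"jaw": 0},{"translation": [0,0.3,0],"delta_rot": [0,0,0],"jaw": 0},{"translation": [0,0.3,0],"delta_rot": [0,0,0],"jaw": 0},{"translation": [0,0.3,0],"delta_rot": [0,0,0],"jaw": 0},{"translation": [0,0.3,0],"delta_rot": [0,0,0],"jaw": 0}]}}

```text
time: 16.45
tool_pos: [0.5404, -0.3269, 0.1668]
tool_rot: [-0.007, 0.666, 0.746, -0.006]
contact_force: [-27.0, -2.1, 9.8]
gripper_width: 0.002
grasp_force: 14.0
```

Moving 3 mm of command gives no motion and 27 N, so the lever is at its hard stop. I'll back off a touch and hold for 1.6 s.

Emit:
{"fn": "send_rows", "kwargs": {"steps": [{"translation": [0,-0.1,0],"delta_rot": [0,0,0],"jaw": 0},{"translation": [0,-0.1,0],"delta_rot": [0,0,0],"jaw": 0},{"translation": [0,-0.1,0],"delta_rot": [0,0,0],"jaw": 0},{"translation": [0,-0.1,0],"delta_rot": [0,0,0],"jaw": 0},{"translation": [0,-0.1,0],"delta_rot": [0,0,0],"jaw": 0},{"translation": [0,-0.1,0],"delta_rot": [0,0,0],"jaw": 0},{"translation": [0,-0.1,0],"delta_rot": [0,0,0],"jaw": 0},{"translation": [0,-0.1,0],"delta_rot": [0,0,0],"jaw": 0}]}}

```text
time: 17.25
tool_pos: [0.5403, -0.3269, 0.1668]
tool_rot: [-0.006, 0.666, 0.746, -0.005]
contact_force: [-23.6, -3.7, 8.2]
gripper_width: -0.004
grasp_force: 12.2
```

Emit:
{"fn": "send_rows", "kwargs": {"steps": [{"translation": [0,0,0],"delta_rot": [0,0,0],"jaw": 0},{"translation": [0,0,0],"delta_rot": [0,0,0],"jaw": 0},{"translation": [0,0,0],"delta_rot": [0,0,0],"jaw": 0},{"translation": [0,0,0],"delta_rot": [0,0,0],"jaw": 0},{"translation": [0,0,0],"delta_rot": [0,0,0],"jaw": 0},{"translation": [0,0,0],"delta_rot": [0,0,0],"jaw": 0},{"translation": [0,0,0],"delta_rot": [0,0,0],"jaw": 0},{"translation": [0,0,0],"delta_rot": [0,0,0],"jaw": 0}]}}

```text
time: 18.05
tool_pos: [0.5403, -0.3269, 0.1668]
tool_rot: [-0.006, 0.666, 0.746, -0.005]
contact_force: [-23.7, -2.7, 7.4]
gripper_width: -0.001
grasp_force: 12.2
```

Emit:
{"fn": "send_rows", "kwargs": {"steps": [{"translation": [0,-0.8,0],"delta_rot": [0,0,0],"jaw": 0},{"translation": [0,-1.8,-0.2],"delta_rot": [0,0,0],"jaw": 0},{"translation": [0,-2.8,-0.5],"delta_rot": [0,0,0],"jaw": 0},{"translation": [0,-3.8,-0.8],"delta_rot": [0,0,0],"jaw": 0},{"translation": [0,-4.8,-0.9],"delta_rot": [0,0,0],"jaw": 0},{"translation": [0,-6,-0.9],"delta_rot": [0,0,0],"jaw": 0},{"translation": [0,-8,-0.9],"delta_rot": [0,0,0],"jaw": 0},{"translation": [0,-10.5,-0.9],"delta_rot": [0,0,0],"jaw": 0}]}}

```text
time: 18.85
tool_pos: [0.4421, -0.3379, 0.178]
tool_rot: [0.001, 0.665, 0.747, 0.001]
contact_force: [-0.6, -0.4, 0.3]
gripper_width: 0.002
grasp_force: 0.0
```

Emit:
{"fn": "send_rows", "kwargs": {"steps": [{"translation": [0,-2,-1],"delta_rot": [0,0,0],"jaw": 0},{"translation": [0,-3,-4],"delta_rot": [0,0,0],"jaw": 0},{"translation": [0,-4,-8],"delta_rot": [0,0,0],"jaw": 0},{"translation": [0,-4,-12],"delta_rot": [0,0,0],"jaw": 0},{"translation": [0,-4,-14],"delta_rot": [0,0,0],"jaw": 0},{"translation": [0,-4,-14],"delta_rot": [0,0,0],"jaw": 0},{"translation": [0,-4,-14],"delta_rot": [0,0,0],"jaw": 0},{"translation": [0,-4,-14],"delta_rot": [0,0,0],"jaw": 0}]}}

```text
time: 19.65
tool_pos: [0.4019, -0.3419, 0.3155]
tool_rot: [-0.001, 0.666, 0.746, 0.0]
contact_force: [0.3, 0.6, -0.5]
gripper_width: -0.001
grasp_force: 0.0
```

```bash
python3 - <<'E'
from h import *
f=grab_frame("scene");t=grab_frame("top")
C=cloud(t);c,s_=np.cos(YAW),np.sin(YAW)
q=C[...,:2]-O;X=q@[c,s_];Y=q@[-s_,c];m=(C[...,2]>.06)&(C[...,2]<.085)&(abs(X)<.02)&(Y>0)&(Y<.25)
print("outer end",Y[m].max() if m.any() else None)
a=f["pixels"][110:230,170:310];cv2.imwrite("pics/s5.png",cv2.resize(a,None,fx=5,fy=5,interpolation=2))
E
```

```text
outer end 0.17209821457352892
```

View pics/s5.png

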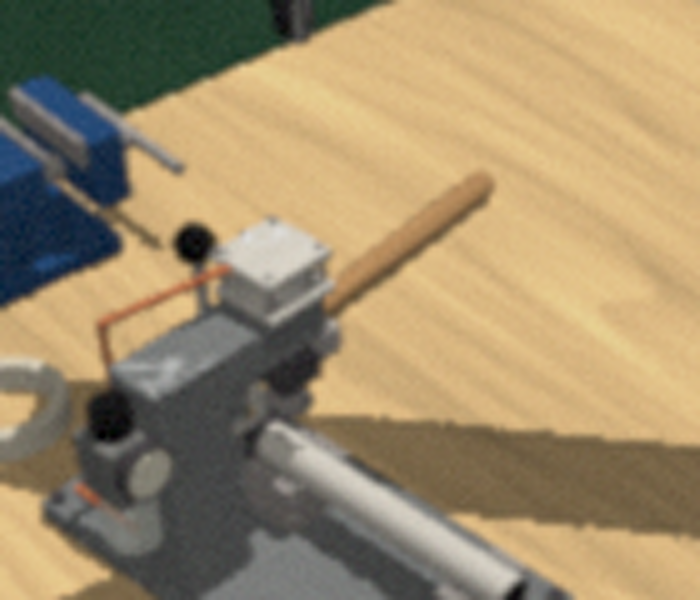

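The knob is back upright at (195,243), the head is raised at (290,370), and the tube still lies home from (275,440) to (515,585). Handing in.

```bash
python3 -c "
from plant import *
print(job_done())"
```

```text
the job is handed in; nothing more can be done
None
```

I laid the longer tube in the V-blocks against the stop, held the lever at its hard stop with the stamp down for over 1.6 s, let the lever spring back so the head lifted, and handed the job in at about 20 s with the tube still home; I saw no bystander disturbed, though I did not re-measure each one.

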